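Open the water filter's cartridge well

ROBOT

A 7-joint arm with a two-finger parallel gripper is mounted at the origin on a cart in front of the work surface, level with it; the furniture and walls round the work are solid. World frame = base frame: x ahead of the robot, y to its left, z up, the work surface at z = 0. Lengths are in m, angles in rad, forces in N, time in s.
With the tool pointing down it reaches from about 0.425 to 0.875 m from the base axis. Payload 4.7 kg.
Tool frame: the origin (TCP) lies between the finger pads; the fingertips stand 14 mm ahead of it and the grasp point (between the pads) lies 5 mm behind it; z points along the fingers, y is the line along which they close (so a half turn about z gives the same grasp; the last joint's range is limited). The gripper opens to 87 mm and grips with 3 to 60 N. Pads are 19 mm wide; open, the fingers measure 117 mm over their backs; the gripper's body (75 mm by 190 mm) begins 51 mm behind the grasp point.
Start: joints at [-1.246, 0.321, -0.07, 1.45, 0.023, 1.371, -0.057], TCP at [0.199, 0.619, 0.237] pointing down, gripper open.
Joint ranges: [-2.86, 2.86], [-0.3, 2.09], [-1.38, 1.24], [0.06, 2.45], [-1.56, 4.7], [0.09, 2.05], [-2.69, 2.69]. Speed limits (rad/s): [2.57, 2.57, 3.14, 3.14, 3.14, 3.14, 3.14].

INTERFACE

Orientations are given as a rotation vector (axis times angle).
In Python, from bench import ctrl gives the robot as it stands.
- The arm moves only by the shell command python3 -m inch 'ROWS' [OPENING] [FORCE]. ROWS is JSON, a list of rows, each a list of 6 numbers: the shift along the world's x, y, z in mm, then the turn, a rotation vector about the world's x, y, z in degrees. In form: [[tx, ty, tz, rx, ry, rz], ...]. A call has 1 to 20 rows; each row is the pose to reach, as a shift and turn from the pose commanded when the call began; what a row does not reach only later rows make up. A row lasts 1/8 s, in which the tool goes at most 62.5 mm and 10.7 degrees, less where a joint would pass 70% of its speed; a pose out of reach is approached as far as the arm can. A call with a gripper value outside its range is refused whole. OPENING is the finger opening in mm, from 0 to 87, set as the call begins (- or left out, the last holds). The fingers move at their own pace and stop on an object; FORCE is the grip in N (left out, the last holds). Time passes only in rows, so rows that repeat a pose let the fingers close. It gives the time, the measured TCP pose, the force, the opening and the grip force at its end, in the units of the state.
- ctrl.get_state(): the state, without advancing time (a new reading comes with each control period).
- ctrl.get_image(name): name is "side" or "top"; returns (picture, depth): 384x512x3 uint8, red, green, blue; 384x512 float32, m along the optical axis (not along the pixel's ray), 0 where there is no reading.
- ctrl.camera_params(name): a dict with "mtx" (3x3 intrinsics, pixels), "T" (4x4, takes a point from camera to world coordinates). Camera axes: x right, y down, z forward; pixel columns grow to the right and rows downward; lengths in m; the calibration is good to about 2 mm. A picture is of the moment at which its call begins. camera_params takes no time and is no camera call.
- ctrl.close_job(): hands the job in; it is judged then, once.
The state is a dict: "time": time; "joint_positions": joint angles; "qd": joint speeds; "joint_torque": joint torques, N m; "position": TCP position; "tool_rot": TCP orientation; "ft_force": force on the tool from outside, world axes, zero at the start; "torque": the same for the moment, N m; "grip_width": opening from 0.0 (shut) to 1.0 (fully open); "grip_force": force on a finger pad.
Only numpy, scipy, OpenCV 4.12 (cv2) and the standard library are available. Lean on these libraries where they do the work, as an engineer would, in place of code of your own. Each camera call takes 0.05 s, during which the arm holds its last target. There are 200 camera calls.

TASK

Take the blue cap off the white water-filter unit so that its cartridge can be changed. The cap has a quarter-turn thread that may be right-handed or left-handed and nothing outside shows which: try it one way, and if it comes up against its stop turn it the other way until it is free, then lift it straight off. Finish while still holding the cap level in the gripper, about 10 cm above its seat, and leave the mug, salt shaker, lemon and spare cartridge where they stand.

Things in the scene. Friction and masses are not known exactly. Their poses are not given: they have to be found in the camera images.
- filter_unit: White countertop water-filter unit, fixed; place and yaw vary. Origin on the worktop under the axis of its cartridge well, z up. In its own axes the body reaches x -55 (front; a small steel spout sticks out 43 mm more at y +60) to +115 mm, y -100 to +100 mm; flat top at z 105 mm.
- well (a point): Centre of the well's mouth: on the well's axis, level with the unit's top (105 mm up), where the cap's underside sits. Round it a grey collar, outer diameter 86, 7 mm high. The unit's axes. Two tabs in the well hold the cap's ears down: closed, it can be pulled up about 2 mm at most.
- cap: Loose blue cap seated in the collar, 0.1 to 0.2 kg. Origin on its axis at the underside of its flange (70 mm diameter, 8 mm thick), at the well's mouth within 2 mm when seated. A stem with two ears (52 mm across, along the cap's x) reaches 14 mm below. Lifted 30 mm it is wholly out of the well.
- cap_grip (a point): Middle of the cap's round grip, on its axis 26 mm above its origin; the cap's axes. Grip: 42 mm diameter, 36 mm high (8 to 44 mm above the origin); a white pointer on it shows the cap's +x. Closed, that is the unit's +x. One way, varying per start, a hard stop comes by 10 degrees and the fingers slip; the other way it turns loosely, lifts free from 60 on (75 is best), stop past 100 degrees.
- mug: Bystander: blue and white mug, 92 mm high, upright; origin under its middle. Behind it to the left a fixed dish rack with plates (x 0.48 to 0.78, y 0.33 to 0.62 m) stands up to about 0.3 m high: swing past it in front.
- salt: Bystander: grey salt shaker, 44 mm diameter, 90 mm high; origin under its middle.
- lemon: Bystander: lemon, 71 x 53 x 51 mm; origin under its middle.
- cartridge: Bystander: the spare filter cartridge, a white cylinder with a blue band, 50 mm diameter, 100 mm high, upright; origin under its middle.
There are look-alikes about, which are no part of the job. Of the things shaped like the cap, the blue one is meant.

How it is judged:
By the outcome, as a careful person would: the job done as asked, in the order asked, and still so for the second after the job is handed in, while the arm keeps its last pose, push and grip.
It also fails if it takes over 43 s, if anything falls off the work surface, if the arm or the gripper's body presses on something with over 40 N, if the wrist force passes 120 N, or if a joint passes its speed limit or range.

## Working session

There is one attempt and no reset: what is moved stays moved. The work goes in short steps, Python scripts to look and compute and a shell command to move; the robot and the scene stay as the last step left them, time stands still between calls to the robot, and variables do not carry over. Pictures are saved under pics/ and viewed, at most 10 in all, crops included, and the job is handed in when it is done.

```bash
mkdir -p pics; python3 - <<'E'
from bench import ctrl
import numpy as np,cv2
s=ctrl.get_state();print(s['time'],s['position'],s['tool_rot'],s['grip_width'])
for n in('top','side'):
    p,d=ctrl.get_image(n);cv2.imwrite(f'pics/{n}0.png',p[:,:,::-1]);np.savez(f'{n}0.npz',p=p,d=d)
    c=ctrl.camera_params(n);print(n,c['mtx'].round(1).tolist(),c['T'].round(3).tolist())
E
```

```text
0.0 [0.19865894 0.61835467 0.2354685 ] [-4.86038778e-01 -3.10359605e+00  2.95505022e-03] 0.9980580129985002
top [[482.2, 0.0, 250.0], [0.0, 482.2, 192.2], [0.0, 0.0, 1.0]] [[-0.092, -0.976, 0.198, 0.271], [-0.996, 0.091, -0.015, 0.021], [-0.003, -0.199, -0.98, 1.46], [0.0, 0.0, 0.0, 1.0]]
side [[421.2, 0.0, 255.2], [0.0, 421.2, 190.3], [0.0, 0.0, 1.0]] [[1.0, 0.01, 0.02, 0.515], [-0.014, -0.407, 0.913, -0.919], [0.017, -0.913, -0.407, 0.495], [0.0, 0.0, 0.0, 1.0]]
```

View pics/top0.png

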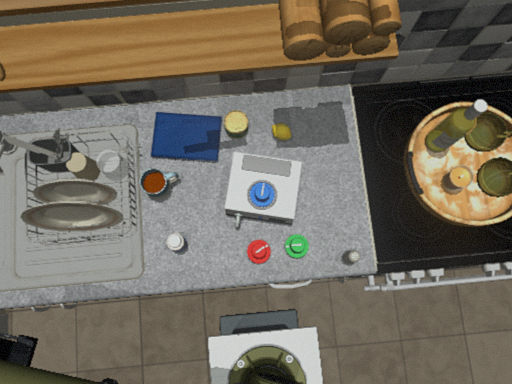

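View pics/side0.png

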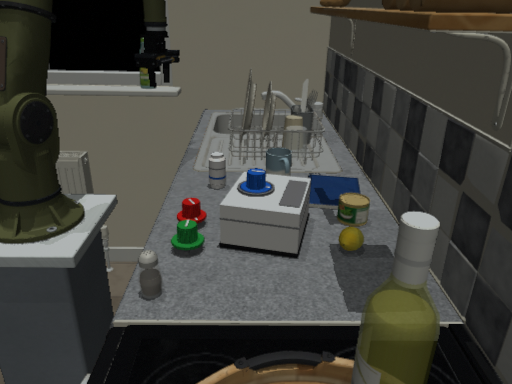

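Candidates for the cap in top0 are blue (262,193) on the white unit, red (259,251) and green (297,246) on the worktop. I choose the blue one. The mug is at (154,182), the cartridge with its blue band at (176,242), the salt shaker at (352,256) and the lemon at (282,131). In side0 the blue grip is at (256,180).

```bash
cat > h.py <<'E'
import numpy as np,cv2
from bench import ctrl
def ray(n,u,v,z):
    c=ctrl.camera_params(n);T=c['T'];d=T[:3,:3]@np.linalg.solve(c['mtx'],[u,v,1.]);o=T[:3,3]
    return o+d*(z-o[2])/d[2]
def pts(n,d,m):
    c=ctrl.camera_params(n);v,u=np.nonzero(m&(d>0));z=d[v,u]
    X=np.linalg.solve(c['mtx'],np.c_[u*z,v*z,z].T)
    return (c['T'][:3,:3]@X).T+c['T'][:3,3],u,v
E
python3 - <<'E'
from h import *
out=[]
for n,box in(('top',(215,145,310,235)),('side',(215,155,320,255))):
    f=np.load(f'{n}0.npz');p,d=f['p'],f['d'];h=cv2.cvtColor(p,cv2.COLOR_RGB2HSV)
    w=np.zeros(d.shape,bool);x0,y0,x1,y1=box;w[y0:y1,x0:x1]=1
    m=w&(abs(h[...,0].astype(int)-110)<14)&(h[...,1]>120)
    P,u,v=pts(n,d,m);print(n,len(P),'z pct',np.percentile(P[:,2],[2,25,50,75,98]).round(3))
    for lo,hi in((.108,.128),(.138,.16)):
        q=P[(P[:,2]>lo)&(P[:,2]<hi)]
        if len(q): print('z',lo,hi,len(q),'mid',((q.min(0)+q.max(0))/2).round(4),'size',np.ptp(q,axis=0).round(3),'mean',q.mean(0).round(4))
    k=(P[:,2]>.135)
    if k.sum()>5:
        (c,r)=cv2.minEnclosingCircle(np.c_[u,v][k].astype(np.float32));print('grip circle px',c,r,ray(n,*c,.149).round(4))
    if n=='top':
        A,u,v=pts(n,d,w);k=(abs(A[:,2]-.105)<.008)
        r=cv2.minAreaRect((A[k,:2]*1000).astype(np.float32));print('body rect mm',r, 'median z',np.median(A[k,2]),cv2.boxPoints(r).round())
        # white pointer on grip
        B,u,v=pts(n,d,w&(h[...,1]<90)&(h[...,2]>150));k=B[:,2]>.130
        print('white ptr',k.sum(),B[k].mean(0) if k.any() else '')
    y=p[y0:y1,x0:x1,::-1];out.append(cv2.resize(y,(390,390),interpolation=cv2.INTER_CUBIC))
cv2.imwrite('pics/crop0.png',np.hstack(out))
E
```

```text
top 432 z pct [0.01  0.111 0.115 0.146 0.152]
z 0.108 0.128 216 mid [ 0.5338 -0.0324  0.1178] size [0.07  0.067 0.02 ] mean [ 0.5298 -0.0322  0.1132]
z 0.138 0.16 150 mid [ 0.5343 -0.0315  0.1467] size [0.041 0.042 0.014] mean [ 0.5328 -0.0305  0.1476]
grip circle px (261.25, 192.25) 7.850259304046631 [ 0.5329 -0.0304  0.149 ]
body rect mm ((563.5460205078125, -38.23445129394531), (200.21609497070312, 172.2057647705078), 75.85121154785156) median z 0.1051973774876529 [[ 456. -114.]
 [ 623. -156.]
 [ 672.   38.]
 [ 505.   80.]]
white ptr 26 [ 0.53906069 -0.03354031  0.14914684]
side 776 z pct [0.01  0.011 0.113 0.132 0.149]
z 0.108 0.128 263 mid [ 0.5346 -0.0396  0.1188] size [0.071 0.065 0.018] mean [ 0.5336 -0.0494  0.1159]
z 0.138 0.16 153 mid [ 0.5352 -0.0376  0.1442] size [0.041 0.044 0.012] mean [ 0.5341 -0.0454  0.1458]
grip circle px (256.0, 174.0) 9.486932754516602 [ 0.5348 -0.0541  0.149 ]
```

View pics/crop0.png

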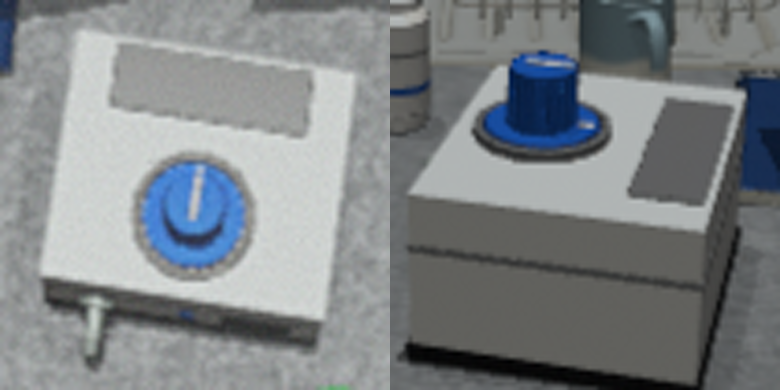

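The crop confirms it: a blue cap with a white pointer, seated in the grey collar on the white unit. The pointer runs along the unit's +x, so the cap is closed. The well lies at (0.534, -0.031) by both the body outline and the grip, with a unit yaw of about -14°. The grip top is at z 0.149, as it should be. I'll go there on a close-in arc in front of the rack.

```bash
python3 -m inch '[[-11,-43,10,0,0,0],[-24,-88,20,0,0,0],[-39,-133,25,0,0,-1],[-35,-167,25,0,0,-2],[11,-187,25,0,0,-8],[55,-211,25,0,0,-14],[97,-240,25,0,0,-20],[134,-273,25,0,0,-26],[169,-309,25,0,0,-32],[199,-350,25,0,0,-38],[225,-393,25,0,0,-44],[246,-438,25,0,0,-50],[262,-486,25,0,0,-56],[274,-535,20,0,0,-62],[291,-578,10,0,0,-68],[313,-618,0,0,0,-72],[335,-649,-15,0,0,-75],[335,-649,-15,0,0,-75],[335,-649,-15,0,0,-75]]' 87 20
python3 - <<'E'
from h import *
s=ctrl.get_state();print(s['position'],s['joint_positions'],s['tool_rot'],s['ft_force'])
p,d=ctrl.get_image('side');cv2.imwrite('pics/s1.png',cv2.resize(p[80:260,170:370,::-1],None,fx=3,fy=3))
E
```

```text
time: 2.48
position: [0.5334, -0.0294, 0.2213]
tool_rot: [-2.274, -2.167, 0.001]
ft_force: [-0.2, -0.3, 1.5]
grip_width: 1.001
grip_force: 0.0
[ 0.53341288 -0.02936063  0.22128897] [-0.56570396  0.08359677  0.60714058  1.77915714 -0.04983913  1.29506208
  0.00523829] [-2.27363979e+00 -2.16663573e+00  7.65038526e-04] [-0.22048189 -0.28079534  1.52558557]
```

View pics/s1.png

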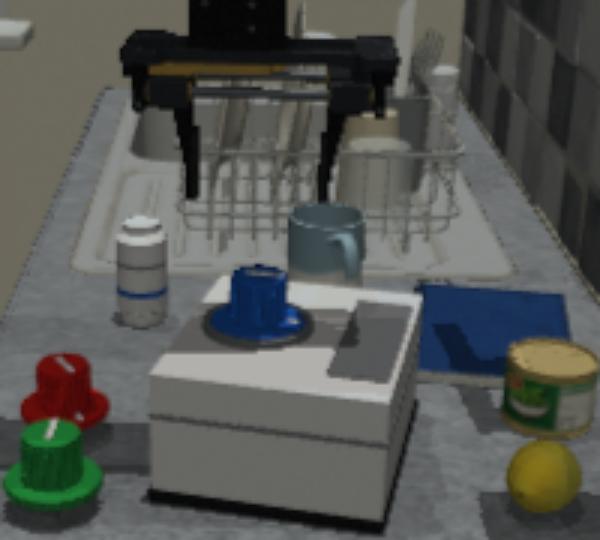

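The open fingers (crop 190,200 and 325,200) stand above the cap with a clear path, and the wrist joint is near zero. I'll go down and close.

```bash
python3 -m inch '[[0,-1,-30,0,0,0],[0,-1,-60,0,0,0],[0,-1,-80,0,0,0],[0,-1,-90,0,0,0],[0,-1,-90,0,0,0],[0,-1,-90,0,0,0]]'
python3 -m inch '[[0,0,0,0,0,0],[0,0,0,0,0,0],[0,0,0,0,0,0],[0,0,0,0,0,0],[0,0,0,0,0,0],[0,0,0,0,0,0],[0,0,0,0,0,0],[0,0,0,0,0,0]]' 30 20; python3 -c "
from bench import ctrl;s=ctrl.get_state();print(s['torque'])"
```

```text
time: 3.28
position: [0.5345, -0.0308, 0.1326]
tool_rot: [2.274, 2.166, 0.002]
ft_force: [2.0, 0.0, 0.9]
grip_width: 0.998
grip_force: 0.0
time: 4.28
position: [0.5339, -0.0312, 0.1316]
tool_rot: [2.275, 2.166, 0.0]
ft_force: [0.8, 0.3, -0.5]
grip_width: 0.476
grip_force: 20.0
[-0.03918518 -0.06271479 -0.00056966]
```

Gripped: the opening of 41.4 mm matches the 42 mm grip. I'll try counter-clockwise first, in a small turn.

```bash
python3 -m inch '[[0,0,0,0,0,3],[0,0,0,0,0,6],[0,0,0,0,0,9],[0,0,0,0,0,12],[0,0,0,0,0,15],[0,0,0,0,0,15]]'; python3 - <<'E'
from h import *
s=ctrl.get_state();print(s['torque'])
p,d=ctrl.get_image('side');cv2.imwrite('pics/s2.png',cv2.resize(p[130:220,205:325,::-1],None,fx=5,fy=5,interpolation=cv2.INTER_CUBIC))
E
```

```text
time: 5.03
position: [0.5331, -0.0311, 0.1313]
tool_rot: [-1.974, -2.442, 0.001]
ft_force: [-1.5, 0.7, 0.1]
grip_width: 0.478
grip_force: 20.0
[ 0.01946689  0.43012798 -0.47459206]
```

View pics/s2.png

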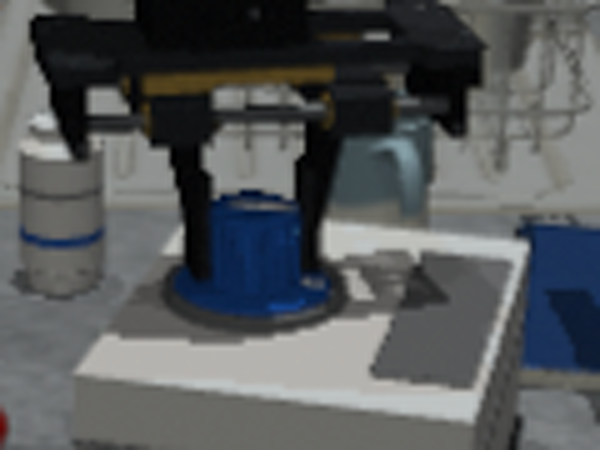

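The moment reached -0.47 N·m, about the slip limit at a 20 N grip, so this way is up against the stop. The picture shows the fingers at the grip (crop 250,240) and the cap still seated. Now I'll turn clockwise, first a part and check the moment.

```bash
python3 -m inch '[[0,0,0,0,0,-5],[0,0,0,0,0,-10],[0,0,0,0,0,-15],[0,0,0,0,0,-20],[0,0,0,0,0,-25],[0,0,0,0,0,-30],[0,0,0,0,0,-30]]'; python3 - <<'E'
from bench import ctrl
s=ctrl.get_state();print(s['torque'],s['joint_positions'])
E
```

```text
time: 5.95
position: [0.5344, -0.0315, 0.1316]
tool_rot: [2.536, 1.851, 0.001]
ft_force: [1.8, -1.3, -2.8]
grip_width: 0.476
grip_force: 20.0
[-0.41918258 -0.36718618 -0.01699144] [-0.56766864  0.17289667  0.63422456  1.88780451 -0.11260742  1.11514432
 -0.20085834]
```

The moment is near zero, so it turns loosely this way. I'll carry on to about 82° in all, allowing for the play taken up.

```bash
python3 -m inch '[[0,0,0,0,0,-6],[0,0,0,0,0,-12],[0,0,0,0,0,-18],[0,0,0,0,0,-24],[0,0,0,0,0,-30],[0,0,0,0,0,-36],[0,0,0,0,0,-42],[0,0,0,0,0,-48],[0,0,0,0,0,-51],[0,0,0,0,0,-51],[0,0,0,0,0,-51]]'; python3 - <<'E'
from h import *
s=ctrl.get_state();print(s['torque'],s['joint_positions'])
p,d=ctrl.get_image('top');cv2.imwrite('pics/t3.png',cv2.resize(p[150:235,215:310,::-1],None,fx=6,fy=6,interpolation=cv2.INTER_CUBIC))
E
```

```text
time: 7.32
position: [0.5361, -0.0334, 0.1325]
tool_rot: [3.083, 0.579, 0.008]
ft_force: [4.9, -5.1, -0.8]
grip_width: 0.478
grip_force: 20.0
[-1.18888323 -1.04900602  0.06047767] [-0.65245302  0.18300554  0.7330289   1.88855986 -0.13266656  1.1139986
 -1.06956153]
```

Side force is about 7 N, so the well is centring the cap. I'll ease the tool that way, then lift a little as a test.

```bash
python3 -m inch '[[2,-2,0,0,0,0],[2,-2,2,0,0,0],[2,-2,4,0,0,0],[2,-2,6,0,0,0],[2,-2,8,0,0,0],[2,-2,8,0,0,0],[2,-2,8,0,0,0]]'; python3 - <<'E'
from h import *
s=ctrl.get_state();print(s['torque'])
p,d=ctrl.get_image('side');cv2.imwrite('pics/s4.png',cv2.resize(p[130:220,205:325,::-1],None,fx=5,fy=5,interpolation=cv2.INTER_CUBIC))
E
```

```text
time: 8.25
position: [0.5362, -0.033, 0.14]
tool_rot: [-3.088, -0.578, -0.001]
ft_force: [3.9, -1.7, -0.9]
grip_width: 0.476
grip_force: 20.0
[-0.23102022 -0.92436232 -0.00833998]
```

View pics/s4.png

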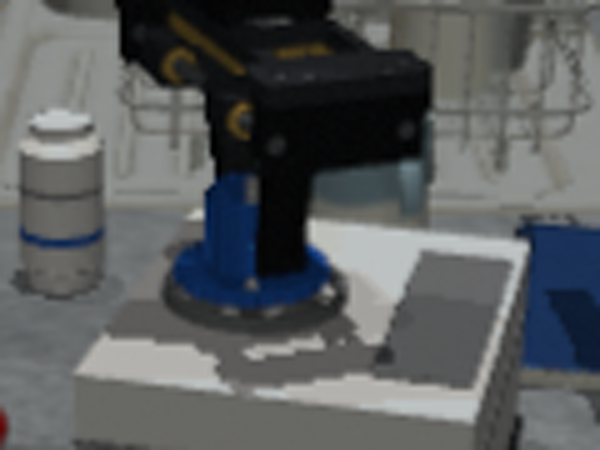

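The cap has risen freely with no downward pull, and its flange mark at crop (250,285) now faces -y, about -75° from closed. I'll lift it straight up to 100 mm.

```bash
python3 -m inch '[[0,0,6,0,0,0],[0,0,14,0,0,0],[0,0,24,0,0,0],[0,0,36,0,0,0],[0,0,50,0,0,0],[0,0,64,0,0,0],[0,0,78,0,0,0],[0,0,88,0,0,0],[0,0,92,0,0,0],[0,0,92,0,0,0],[0,0,92,0,0,0],[0,0,92,0,0,0],[0,0,92,0,0,0]]' 30 25; python3 - <<'E'
from h import *
p,d=ctrl.get_image('side');cv2.imwrite('pics/s5.png',cv2.resize(p[90:260,130:380,::-1],None,fx=3,fy=3,interpolation=cv2.INTER_CUBIC))
h=cv2.cvtColor(p,cv2.COLOR_RGB2HSV);m=(abs(h[...,0].astype(int)-110)<14)&(h[...,1]>120)
P,u,v=pts('side',d,m);P=P[(P[:,2]>.18)&(abs(P[:,0]-.535)<.08)&(abs(P[:,1]+.035)<.08)]
print(len(P),P.min(0),P.max(0),np.percentile(P[:,2],[1,99]))
for x in(.505,.52,.535,.55,.565):
    k=abs(P[:,0]-x)<.006;print(x,P[k,2].min() if k.any() else '')
E
```

```text
time: 9.93
position: [0.5357, -0.0332, 0.2313]
tool_rot: [3.088, 0.578, -0.001]
ft_force: [-0.0, 0.7, -1.6]
grip_width: 0.479
grip_force: 25.0
433 [ 0.47064448 -0.07101841  0.20609225] [0.56501517 0.03199776 0.36892664] [0.20703262 0.34243551]
0.505 0.2063088553797312
0.52 0.20609225080010457
0.535 0.20732121807469295
0.55 0.20721097505640074
0.565 0.20710741504904845
```

View pics/s5.png

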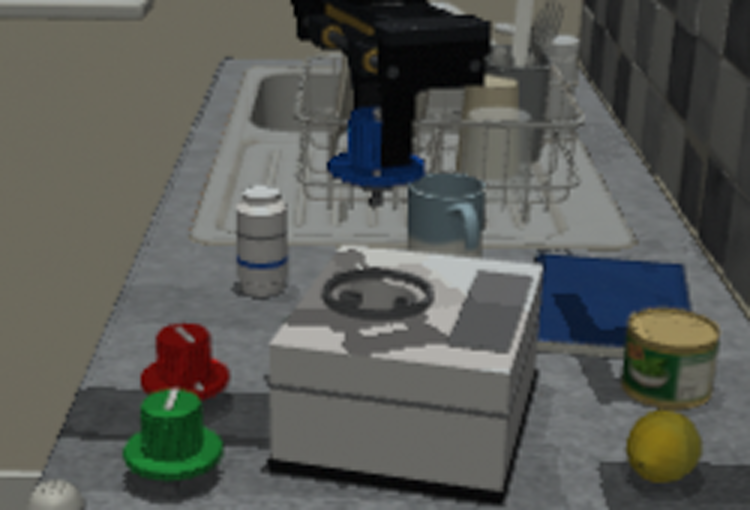

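The cap hangs level in the gripper (crop 378,165), with its underside at z 0.206 all the way across, about 101 mm above the seat. The well is open (378,293) and the other things stand where they were. I'm handing in.

```bash
python3 -c "
from bench import ctrl;print(ctrl.close_job())"
```

```text
the job is handed in; nothing more can be done
None
```

The blue cap is off: it came up against its stop counter-clockwise and turned free clockwise, and I handed in at about 10 s with it held level about 10 cm above its seat and the other things where they stood.

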